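# Set out the parts kit for the next pressure unit

### The arm

A 6-joint arm with a two-finger parallel gripper is mounted at the origin on the work surface. World frame = base frame: x ahead of the robot, y to its left, z up, the work surface at z = 0. Lengths are in m, angles in rad, forces in N, time in s.
With the tool pointing down it reaches from about 0.35 to 0.85 m from the base axis. Payload 8.1 kg.
Tool frame: the origin (TCP) lies midway between the tips of the shut fingers; the grasp point (between the pads) lies 19 mm behind it; y points along the fingers, z is the direction in which the jaws open and shut, and the axes are right-handed (so a half turn about y gives the same grasp; the last joint's range is limited). The gripper opens to 93 mm and grips with 3 to 60 N. Pads are 15 mm wide; open, the fingers measure 128 mm over their backs; the gripper's body (75 mm by 188 mm) begins 65 mm behind the grasp point.
Start: joints at [1.226, 0.13, 1.488, -0, 1.523, -0.085], TCP at [0.154, 0.58, 0.219] pointing down, gripper open.
Joint ranges: [-2.96, 2.96], [-0.89, 2.26], [0.02, 2.5], [-1.34, 4.48], [0, 2.73], [-2.66, 2.66]. Speed limits (rad/s): [2.39, 2.39, 2.79, 3.14, 3.14, 3.14].

### API

Orientations are given as a rotation vector (axis times angle).
In Python, from plant import manip gives the robot as it stands. The module is installed in compiled form; this text tells all that it offers.
- The arm moves only by the tool servo_tool, never from a script. Its argument "steps" is a list of rows, each a list of 7 numbers: the shift along the tool's x, y, z in m, then the turn, a rotation vector about the tool's x, y, z in degrees, then the finger opening in m, from 0 to 0.093. A call has 1 to 12 rows; each row is the pose to reach, as a shift and turn from the pose commanded when the call began, along the tool's axes at that moment; what a row does not reach only later rows make up. A row lasts 1/12 s, in which the tool goes at most 41.7 mm and 7.16 degrees, less where a joint would pass 70% of its speed; a pose out of reach is approached as far as the arm can. A call with a gripper value outside its range is refused whole. The fingers move at their own pace and stop on an object; "force" is the grip in N (left out, the last holds). Time passes only in rows, so rows that repeat a pose let the fingers close. It gives the time, the measured TCP pose, the force and the opening at its end, in the units of the state.
- manip.get_obs(): the state, without advancing time (a new reading comes with each control period).
- manip.grab_frame(name): name is "side" or "top" or "wrist"; returns the picture (480x640x3 uint8, blue, green, red); there is no depth.
- manip.get_calibration(name): a dict with "mtx" (3x3 intrinsics, pixels), "rvec" (rotation vector, rad) and "tvec" (3), from world to camera coordinates, as OpenCV has them; the wrist camera has in their place "T_tool_cam" (4x4, takes a point from camera to tool coordinates, whose origin is the TCP and whose axes are the tool frame's). Camera axes: x right, y down, z forward; pixel columns grow to the right and rows downward; lengths in m; the calibration is good to about 2 mm. The wrist camera is an equidistant fisheye: a pixel r from the principal point sees the ray r / f radians off the axis. A picture is of the moment at which its call begins: read the wrist's pose just before it. get_calibration takes no time and is no camera call.
- manip.hand_in(): hands the job in, once; it reports no verdict.
The state is a dict: "time": time; "qpos": joint angles; "dq": joint speeds; "joint_torque": joint torques, N m; "ee_pos": TCP position; "tcp_rot": TCP orientation; "ft_force": force on the tool from outside, world axes, zero at the start; "torque": the same for the moment, N m; "grip_width": opening from 0.0 (shut) to 1.0 (fully open).
Only numpy, scipy, OpenCV 4.12 (cv2) and the standard library are available. Lean on these libraries where they do the work, as an engineer would, in place of code of your own. Each camera call takes 0.05 s, during which the arm holds its last target. There are 200 camera calls.

### The job

Set out the kit on the blue layout board: the valve block squarely on the middle of the white pad with the gauge, dial up, centred on top of it; the filter cartridge upright on the middle of the green pad; the coupling standing upright on the board midway between the two pads; and the knob, stud up, on the board directly behind the filter (straight away from the yellow stripe), 8 cm from the middle of the green pad to the middle of the knob. Leave the tape measure and the screwdriver where they are.

Things in the scene. Friction and masses are not known exactly. Their poses are not given: they have to be found in the camera images.
- board: Fixed blue painted layout board, 180 mm (x) by 300 mm (y), 4 mm thick, lying flat on the bench, turned up to 0.25 rad. Origin: centre of its underside. Its front long edge (-x side, nearest the robot) carries a yellow stripe; 'behind' means away from that stripe, along the board's +x. The two pads lie on it with their centres at x = -35 mm and y = +95 mm and -95 mm of the board (which is which varies), so the point midway between them is x = -35 mm, y = 0.
- pad_white: White square pad, 70 by 70 mm, 2 mm thick, fixed on the board with its sides and axes parallel to the board's (+x away from the yellow stripe). Origin: centre of its underside, 4 mm above the bench; its top is 6 mm above the bench.
- pad_green: Green square pad, otherwise the same as the white one.
- valve_block: Loose aluminium valve block, 60 mm (x) by 50 mm (y) by 35 mm high, 0.2 to 0.4 kg, flat top with four dark dots in its corners, a brass port in each x face, standing on the bench at any yaw. Origin: centre of its underside.
- gauge: Loose round pressure gauge lying on its back, dial up: black case 50 mm in diameter and 28 mm high, white dial with red needle, flat back. A brass stem 12 mm thick stands out sideways along its -x to 43 mm from the centre, at 14 mm height: grip the case across its y. Origin: centre of the back (underside) of the case.
- filter: Loose filter cartridge standing upright: white ribbed cylinder with blue end bands, 49 mm in diameter (grip 48 mm), 60 mm high, about 0.15 kg. Origin: centre of its underside.
- coupling: Loose steel quick coupling standing upright: cylinder 28 mm in diameter and 34 mm high with a green ring, and above it a brass neck 20 mm in diameter up to 50 mm. Origin: centre of its underside.
- knob: Loose black clamping knob lying flat, 40 mm in diameter and 26 mm high, with a steel stud 8 mm thick pointing up to 40 mm. Origin: centre of its underside.
- tape: Bystander: loose yellow and black tape measure, 62 by 58 by 34 mm, standing among the parts. Not part of the kit; leave it where it is. Origin: centre of its underside.
- screwdriver: Bystander: loose screwdriver with a red handle, lying across the bench behind the board, its length roughly along world y. Leave it where it is.
Mind the look-alikes: they are no part of the job. What is shaped like the gauge but purple is not meant.

How it is judged:
At the end, for the whole second after the job is handed in: Block within 12 mm of the white pad's centre, square within 0.2 rad; gauge on it, within 12 mm; filter within 12 mm of the green pad's centre; coupling within 15 mm of the pads' midpoint and knob of the point 80 mm behind green (each board axis); upright within 0.1 rad, released, at rest (horizontal distance between valve_block and pad_white below 0.012 m and angle between each of valve_block, filter, coupling, gauge, knob's own z axis and vertical below 0.1 rad and height (world z) of valve_block between 0.003 and 0.01 m and (angle between the x axis of valve_block and the x axis of pad_white, either way round below 0.2 rad or angle between the x axis of valve_block and the y axis of pad_white, either way round below 0.2 rad) and horizontal distance between filter and pad_green below 0.012 m and height (world z) of filter between 0.003 and 0.01 m and x of coupling in the frame of board between -0.05 and -0.02 m and y of coupling in the frame of board between -0.015 and 0.015 m and height (world z) of coupling between 0.002 and 0.008 m and horizontal distance between gauge and valve_block below 0.012 m and z of gauge in the frame of valve_block between 0.032 and 0.039 m and x of knob in the frame of pad_green between 0.065 and 0.095 m and y of knob in the frame of pad_green between -0.015 and 0.015 m and height (world z) of knob between 0.002 and 0.008 m and linear speed of each of valve_block, gauge, filter, coupling, knob below 0.02 m/s); the robot touches nothing.
It fails at once if the tape measure is moved by more than 20 mm (distance of tape from where it was at the start of the episode above 0.02 m).
It fails at once if the screwdriver is moved by more than 20 mm (distance of screwdriver from where it was at the start of the episode above 0.02 m).
It also fails if it takes over 118 s, if anything falls off the work surface, if the arm or the gripper's body presses on something with over 40 N, if the wrist force passes 120 N, or if a joint passes its speed limit or range.

## Working session

There is one attempt and no reset: what is moved stays moved. The work goes in short steps, Python scripts to look and compute and a tool call to move; the robot and the scene stay as the last step left them, time stands still between calls to the robot, and variables do not carry over. Pictures are saved under pics/ and viewed, about 12 in all and at most 16, crops included, and the job is handed in when it is done.

Besides the shell and the picture viewer there is one more tool, called after ">>>" as a command line: name --pt "numbers of a row" for each row, then --argument value for the rest. servo_tool: Moves the arm, as the interface text tells. Its arguments: {"type":"object","properties":{"steps":{"type":"array"},"force":{"type":"number"}},"required":["steps"]}

```bash
mkdir -p pics
python3 - <<'E'
from plant import manip
import cv2,numpy as np
o=manip.get_obs();print({k:np.round(v,3) for k,v in o.items()})
for n in("top","side","wrist"):
    cv2.imwrite(f"pics/{n}0.png",manip.grab_frame(n))
    c=manip.get_calibration(n);print(n,{k:np.round(v,4).tolist() if not isinstance(v,str) else v for k,v in c.items()})
E
```

```text
{'time': np.float64(0.0), 'qpos': array([ 1.226,  0.131,  1.489, -0.   ,  1.523, -0.085]), 'dq': array([ 0.001, -0.   , -0.001,  0.003, -0.001, -0.   ]), 'joint_torque': array([-0.0000e+00, -5.5984e+01, -4.9177e+01,  7.7000e-02,  3.5000e-02,
       -0.0000e+00]), 'ee_pos': array([0.154, 0.579, 0.218]), 'tcp_rot': array([-1.563,  0.204, -0.204]), 'ft_force': array([-0.387,  0.839, -0.981]), 'torque': array([ 0.044, -0.036, -0.051]), 'grip_width': np.float64(1.0)}
top {'mtx': [[586.0786, 0.0, 316.7632], [0.0, 586.0786, 236.7228], [0.0, 0.0, 1.0]], 'rvec': [2.1262, -2.1289, 0.1362], 'tvec': [0.0202, 0.5884, 1.2279]}
side {'mtx': [[558.7016, 0.0, 326.1654], [0.0, 558.7016, 240.3948], [0.0, 0.0, 1.0]], 'rvec': [0.2279, -2.6502, 1.4792], 'tvec': [0.5901, 0.0948, 1.1564]}
wrist {'mtx': [[371.6483, 0.0, 324.7137], [0.0, 371.6483, 237.7803], [0.0, 0.0, 1.0]], 'T_tool_cam': [[-0.0002, 0.9558, 0.294, -0.082], [-0.0001, -0.294, 0.9558, -0.1656], [1.0, 0.0002, 0.0002, -0.0001], [0.0, 0.0, 0.0, 1.0]]}
```

View pics/top0.png

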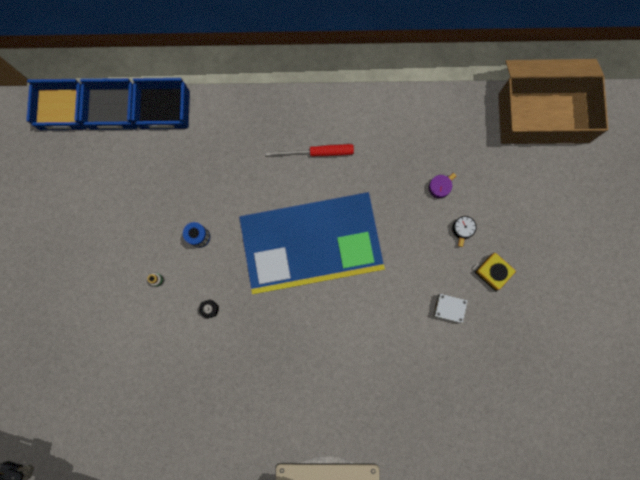

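View pics/side0.png

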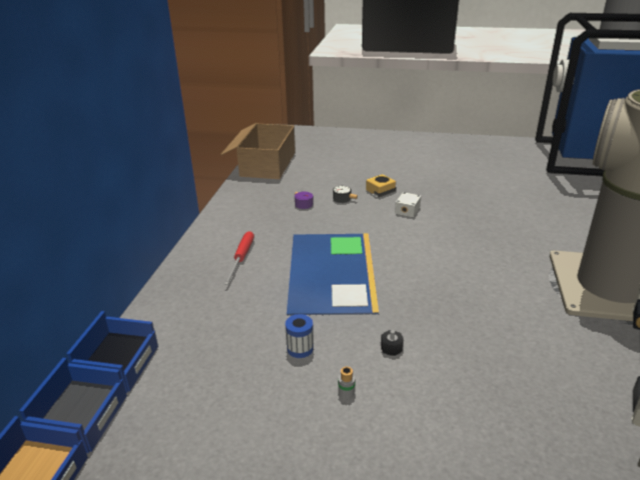

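The top image shows the filter at about (195,234), coupling (153,279), knob (208,309), white pad (272,266), green pad (356,250), block (451,308), gauge (465,228), tape (496,272) and the purple decoy (441,186). Next I measure positions from zoomed crops.

```bash
cat > h.py <<'E'
import cv2,numpy as np
from plant import manip
from scipy.spatial.transform import Rotation as R
def topray(uv,z,n="top"):
    c=manip.get_calibration(n);Rm=cv2.Rodrigues(np.array(c["rvec"],float))[0];t=np.array(c["tvec"],float).ravel()
    d=Rm.T@np.linalg.inv(c["mtx"])@np.array([uv[0],uv[1],1.]);o=-Rm.T@t
    return o+d*(z-o[2])/d[2]
def tool():
    o=manip.get_obs();return np.array(o["ee_pos"]),R.from_rotvec(o["tcp_rot"]).as_matrix()
def wristray(uv,z,p,Rt):
    c=manip.get_calibration("wrist");K=np.array(c["mtx"]);T=np.array(c["T_tool_cam"])
    a=np.array([uv[0]-K[0,2],uv[1]-K[1,2]])/K[0,0];th=np.hypot(*a)
    d=np.r_[a/max(th,1e-9)*np.sin(th),np.cos(th)]
    d=Rt@T[:3,:3]@d;o=p+Rt@T[:3,3]
    return o+d*(z-o[2])/d[2]
def rects(mask,lo=20):
    cs=cv2.findContours(mask.astype(np.uint8),cv2.RETR_EXTERNAL,cv2.CHAIN_APPROX_NONE)[0]
    return [(cv2.contourArea(k),cv2.minAreaRect(k)) for k in cs if cv2.contourArea(k)>lo]
E
python3 - <<'E'
from h import *
im=cv2.imread("pics/top0.png");b,g,r=[im[...,i].astype(int) for i in range(3)]
roi=np.zeros(b.shape,bool);roi[130:340,120:530]=1
sat=im.max(2).astype(int)-im.min(2)
M={"green":((g>r+60)&(g>b+60),.006),"white":((im.min(2)>170),.006),"blue":((b>r+40)&(b>g+25),.004),"yel":((r>b+80)&(g>b+60),.034),"red":((r>g+80),.02),"dark":((im.max(2)<50),.026)}
for k,(m,z) in M.items():
    for a,rc in rects(m&roi):
        P=[topray(q,z) for q in cv2.boxPoints(rc)]
        print(k,a,np.round(rc[0],1),np.round(topray(rc[0],z),4),"edges",np.round([np.linalg.norm(P[1]-P[0]),np.linalg.norm(P[2]-P[1])],3),"ang",np.round([np.degrees(np.arctan2(*(P[1]-P[0])[[1,0]]))],1))
crops=[(195,234),(153,279),(208,309),(451,308),(465,228),(496,272)]
W=[cv2.resize(im[y-25:y+25,x-25:x+25],None,fx=5,fy=5,interpolation=cv2.INTER_CUBIC) for x,y in crops]
cv2.imwrite("pics/crops.png",np.vstack([np.hstack(W[:3]),np.hstack(W[3:])]))
E
```

```text
green 851.0 [355.2 249.6] [ 0.5654 -0.0652  0.006 ] edges [0.068 0.067] ang [-78.8]
white 42.5 [278.8 272.7] [0.514  0.1051 0.006 ] edges [0.045 0.024] ang [-49.9]
white 27.0 [266.  269.1] [0.522  0.1337 0.006 ] edges [0.034 0.023] ang [-6.7]
white 29.0 [270.1 256.4] [0.5505 0.1249 0.006 ] edges [0.057 0.02 ] ang [-79.4]
blue 378.0 [193.5 233. ] [0.6045 0.2997 0.004 ] edges [0.049 0.051] ang [-43.8]
blue 9429.0 [310.2 239.7] [0.5884 0.0355 0.004 ] edges [0.304 0.165] ang [-79.4]
yel 453.0 [317.5 279. ] [0.4973 0.0181 0.034 ] edges [0.29 0.01] ang [-79.5]
yel 683.5 [496.3 270.6] [ 0.5149 -0.3675  0.034 ] edges [0.057 0.06 ] ang [-42.7]
red 340.0 [331.4 149.7] [ 0.7924 -0.0129  0.02  ] edges [0.098 0.023] ang [-87.2]
dark 235.0 [208.  308.5] [0.4341 0.2569 0.026 ] edges [0.037 0.04 ] ang [1.8]
dark 31.0 [484.5 280.5] [ 0.4943 -0.3435  0.026 ] edges [0.006 0.06 ] ang [-45.9]
dark 178.5 [498.5 271.5] [ 0.5138 -0.3744  0.026 ] edges [0.032 0.033] ang [-90.1]
dark 45.5 [193.  232.5] [0.602  0.2955 0.026 ] edges [0.018 0.016] ang [-90.2]
dark 34.0 [454.8 229.8] [ 0.606  -0.2834  0.026 ] edges [0.013 0.036] ang [-71.6]
dark 301.0 [514.5 136.5] [ 0.818  -0.4243  0.026 ] edges [0.065 0.03 ] ang [-90.5]
```

View pics/crops.png

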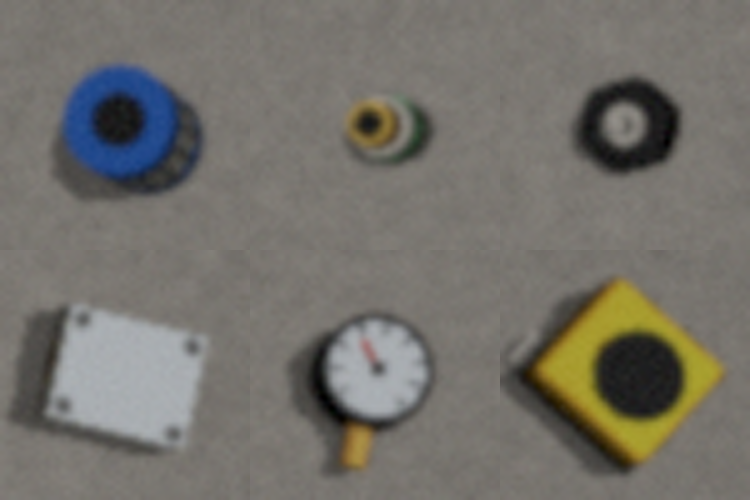

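The crops show the block corners, the gauge dial with its stem pointing down-left, and the filter, coupling and knob tops. I now compute the poses and goals.

Run:
```python
from h import *
im=cv2.imread("pics/top0.png");b,g,r=[im[...,i].astype(int) for i in range(3)]
def px(c,t): return np.array(c)-25+(np.array(t)+.5)/5-.5
m=(((b>r+40)&(b>g+25))|((g>r+60)&(g>b+60))|((r>b+80)&(g>b+40))|(im.min(2)>140)); m[:, :235]=0;m[:,390:]=0;m[:185]=0;m[300:]=0
a,rc=max(rects(m));P=np.array([topray(q,.004) for q in cv2.boxPoints(rc)]);c=P.mean(0)
print("board",c.round(4),[round(float(np.linalg.norm(P[i+1]-P[i])),4) for i in(0,1)],[round(float(np.degrees(np.arctan2(*(P[i+1]-P[i])[[1,0]]))),2) for i in (0,1)])
mw=(im.min(2)>130)&m; a,rc=max(rects(mw));print("white",topray(rc[0],.006).round(4),a)
mg=(g>r+40)&(g>b+40)&m; a,rc=max(rects(mg));print("green",topray(rc[0],.006).round(4),a)
B=np.array([topray(px((451,308),t),.035) for t in((68,53),(207,87),(185,197),(45,167))]);print("block",B.mean(0).round(4),[np.round([np.linalg.norm(B[(i+1)%4]-B[i]),np.degrees(np.arctan2(*(B[(i+1)%4]-B[i])[[1,0]]))],3).tolist() for i in range(4)])
gc=topray(px((465,228),(128,120)),.028);st=topray(px((465,228),(105,212)),.018);print("gauge",gc.round(4),"stem dir",np.degrees(np.arctan2(*(st-gc)[[1,0]])).round(1))
for n,c0,t,z in(("filter",(195,234),(120,120),.06),("coup",(153,279),(121,122),.05),("knob",(208,309),(129,125),.026)): print(n,topray(px(c0,t),z).round(4))
print(tool())
```

```text
board [0.5892 0.0356 0.004 ] [0.3039, 0.1651] [-79.44, -170.38]
white [0.5309 0.1213 0.006 ] 870.5
green [ 0.5654 -0.0652  0.006 ] 851.0
block [ 0.4353 -0.2672  0.035 ] [[0.061, -103.923], [0.048, 166.602], [0.06, 77.889], [0.05, -13.094]]
gauge [ 0.6126 -0.306   0.028 ] stem dir 166.6
filter [0.5962 0.2859 0.06  ]
coup [0.4987 0.3758 0.05  ]
knob [0.4339 0.256  0.026 ]
(array([0.15395247, 0.57946781, 0.21784187]), array([[ 9.66445686e-01, -4.76052501e-04,  2.56870609e-01],
       [-2.56871021e-01, -1.31841420e-03,  9.66444794e-01],
       [-1.21416604e-04, -9.99999018e-01, -1.39645981e-03]]))
```

```bash
cat >> h.py <<'E'
def go(x,y,z,yaw,p=None,y0=None):
    "shift (mm, tool axes) and turn about tool y (deg) to reach TCP x,y,z with jaw axis at yaw"
    q,Rt=tool()
    if p is not None: q=np.array(p)
    if y0 is None: y0=np.degrees(np.arctan2(Rt[1,2],Rt[0,2]))
    a=np.radians(y0);X=np.array([np.sin(a),-np.cos(a)]);Z=np.array([np.cos(a),np.sin(a)])
    d=np.array([x,y,z])-q; s=np.array([X@d[:2],-d[2],Z@d[:2]])
    t=-((yaw-y0+180)%360-180)
    print("shift mm",(s*1000).round(1),"turn y",round(t,1),"rows",round(max(np.linalg.norm(s)/.0417,abs(t)/7.16),1))
E
python3 -c "
from h import *
go(.4987,.3758,.2,10.5)"
```

```text
shift mm [ 385.5   17.8 -108.3] turn y 64.6 rows 9.6
```

>>> servo_tool --pt "0.3855 0.018 -0.108 0 64.6 0 0.06" --pt "0.3855 0.018 -0.108 0 64.6 0 0.06" --pt "0.3855 0.018 -0.108 0 64.6 0 0.06" --pt "0.3855 0.018 -0.108 0 64.6 0 0.06" --pt "0.3855 0.018 -0.108 0 64.6 0 0.06" --pt "0.3855 0.018 -0.108 0 64.6 0 0.06" --pt "0.3855 0.018 -0.108 0 64.6 0 0.06" --pt "0.3855 0.018 -0.108 0 64.6 0 0.06" --pt "0.3855 0.018 -0.108 0 64.6 0 0.06" --pt "0.3855 0.018 -0.108 0 64.6 0 0.06" --pt "0.3855 0.018 -0.108 0 64.6 0 0.06" --pt "0.3855 0.018 -0.108 0 64.6 0 0.06" --force 25

```text
time: 1.15
ee_pos: [0.4997, 0.3752, 0.1998]
tcp_rot: [-1.291, 1.075, -1.075]
ft_force: [0.7, -0.5, 0.1]
grip_width: 0.643
```

Run:
```python
from h import *
p,Rt=tool();im=manip.grab_frame("wrist");print(p,Rt.round(3).tolist(),manip.get_obs()["grip_width"])
np.save("w1.npy",np.c_[p,Rt]);cv2.imwrite("pics/w1.png",im)
c=manip.get_calibration("wrist");T=c["T_tool_cam"]
```

```text
[0.49974846 0.37517345 0.19981057] [[0.18, -0.001, 0.984], [-0.984, -0.001, 0.18], [0.0, -1.0, -0.001]] 0.6449606118627675
```

View pics/w1.png

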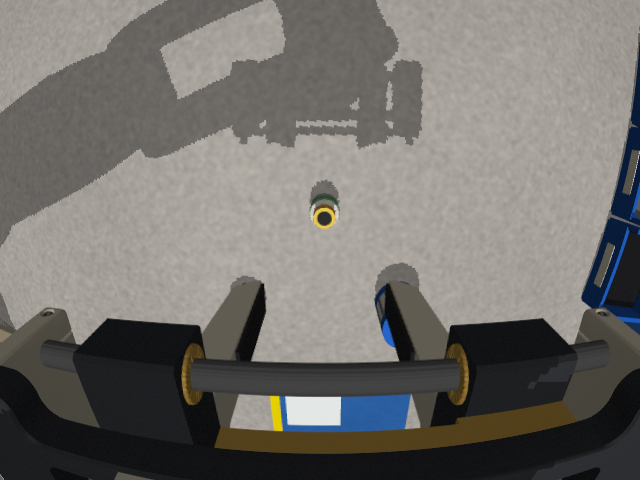

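The wrist view shows the coupling top at about (324,217), centred between the fingers.

Run:
```python
from h import *
w=np.load("w1.npy");c=wristray((323.7,217.5),.05,w[:,0],w[:,1:]);print(c)
go(c[0],c[1],.006,10.5)
print('carry');go(.5482,.0281,.2,10.5,p=(c[0],c[1],.2),y0=10.5)
```

```text
[0.49826417 0.37853276 0.05      ]
shift mm [-2.40e+00  1.94e+02 -1.00e-01] turn y -0.0 rows 4.7
carry
shift mm [353.7  -0.  -14.8] turn y -0.0 rows 8.5
```

>>> servo_tool --pt "-0.002 0.193 0 0 0 0 0.06" --pt "-0.002 0.193 0 0 0 0 0.06" --pt "-0.002 0.193 0 0 0 0 0.06" --pt "-0.002 0.193 0 0 0 0 0.06" --pt "-0.002 0.193 0 0 0 0 0.06" --pt "-0.002 0.193 0 0 0 0 0.06" --pt "-0.002 0.193 0 0 0 0 0" --pt "-0.002 0.193 0 0 0 0 0" --pt "-0.002 0.193 0 0 0 0 0" --pt "-0.002 0.193 0 0 0 0 0" --pt "-0.002 0.193 0 0 0 0 0" --pt "-0.002 0.193 0 0 0 0 0" --force 25

```text
time: 2.2
ee_pos: [0.4987, 0.3788, 0.0083]
tcp_rot: [-1.29, 1.073, -1.073]
ft_force: [-1.2, -0.5, 3.3]
grip_width: 0.297
```

>>> servo_tool --pt "0 -0.04 0 0 0 0 0" --pt "0 -0.08 0 0 0 0 0" --pt "0.02 -0.11 0 0 0 0 0" --pt "0.06 -0.12 -0.003 0 0 0 0" --pt "0.1 -0.12 -0.005 0 0 0 0" --pt "0.14 -0.12 -0.007 0 0 0 0" --pt "0.18 -0.12 -0.009 0 0 0 0" --pt "0.22 -0.12 -0.011 0 0 0 0" --pt "0.26 -0.12 -0.013 0 0 0 0" --pt "0.3 -0.12 -0.015 0 0 0 0" --pt "0.335 -0.12 -0.015 0 0 0 0" --pt "0.354 -0.12 -0.015 0 0 0 0"

```text
time: 3.2
ee_pos: [0.5486, 0.0237, 0.1278]
tcp_rot: [-1.29, 1.074, -1.076]
ft_force: [-0.4, -0.2, -1.4]
grip_width: 0.292
```

Run:
```python
from h import *
print(manip.get_obs()['grip_width'],tool()[0]);go(.5482,.0281,.013,10.5)
p,Rt=tool();im=manip.grab_frame("wrist");cv2.imwrite("pics/w2.png",im);np.save("w2.npy",np.c_[p,Rt])
```

```text
0.29232733156266344 [0.54855178 0.02372453 0.12781405]
shift mm [ -4.4 114.8   0.4] turn y -0.1 rows 2.8
```

View pics/w2.png

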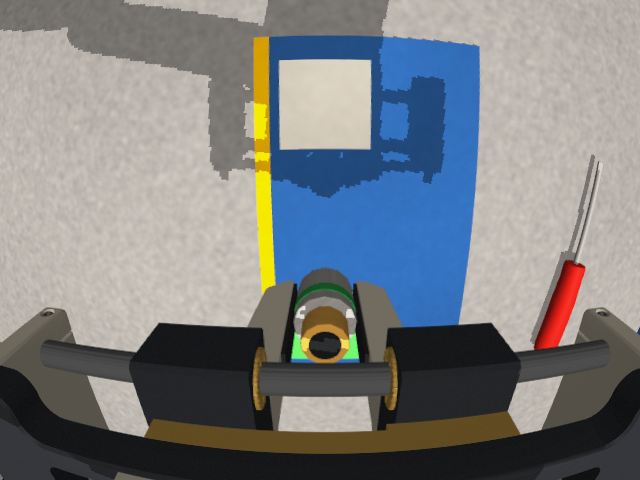

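The coupling is held upright, and the white pad's corners are at about (279,59), (370,60), (372,150) and (280,150).

Run:
```python
from h import *
w=np.load("w2.npy");im=cv2.imread("pics/w2.png")
m=(im.min(2)>140);m[:45]=0;m[170:]=0;m[:,:272]=0;m[:,:272]=0;m[:,378:]=0
a,rc=max(rects(m));P=np.array([wristray(q,.006,w[:,0],w[:,1:]) for q in cv2.boxPoints(rc)]);print(a,rc,P.mean(0).round(4))
for i in(0,1,2,3):
  e=P[(i+1)%4]-P[i];print(np.linalg.norm(e).round(4),np.degrees(np.arctan2(e[1],e[0])).round(2))
```

```text
8028.5 ((324.4999694824219, 103.99999237060547), (89.99998474121094, 90.99998474121094), 90.0) [0.5305 0.1225 0.006 ]
0.0691 10.39
0.0705 -79.21
0.0701 -169.62
0.0705 99.98
```

>>> servo_tool --pt "-0.0045 0.04 0 0 0 0 0" --pt "-0.0045 0.08 0 0 0 0 0" --pt "-0.0045 0.1 0 0 0 0 0" --pt "-0.0045 0.108 0 0 0 0 0" --pt "-0.0045 0.1145 0 0 0 0 0" --pt "-0.0045 0.1145 0 0 0 0 0" --pt "-0.0045 0.1145 0 0 0 0 0" --pt "-0.0045 0.1145 0 0 0 0 0"

```text
time: 3.92
ee_pos: [0.5493, 0.0321, 0.015]
tcp_rot: [-1.288, 1.07, -1.075]
ft_force: [0.4, 0.8, -0.6]
grip_width: 0.295
```

>>> servo_tool --pt "0.004 0.001 -0.001 0 0 0 0" --pt "0.004 0.002 -0.001 0 0 0 0" --pt "0.004 0.002 -0.001 0 0 0 0"

```text
time: 4.17
ee_pos: [0.548, 0.0276, 0.0118]
tcp_rot: [-1.29, 1.072, -1.074]
ft_force: [1.0, -0.9, 0.2]
grip_width: 0.295
```

>>> servo_tool --pt "0 0 0 0 0 0 0.06" --pt "0 0 0 0 0 0 0.06" --pt "0 0 0 0 0 0 0.06" --pt "0 0 0 0 0 0 0.06" --pt "0 -0.04 0 0 0 0 0.06" --pt "0 -0.08 0 0 0 0 0.06" --pt "0 -0.12 0 0 0 0 0.06" --pt "-0.04 -0.13 -0.011 0 0 0 0.06" --pt "-0.08 -0.14 -0.023 0 0 0 0.06" --pt "-0.12 -0.15 -0.034 0 0 0 0.06" --pt "-0.16 -0.16 -0.046 0 0 0 0.06" --pt "-0.16 -0.16 -0.046 0 0 0 0.06"

```text
time: 5.17
ee_pos: [0.4711, 0.182, 0.1733]
tcp_rot: [-1.288, 1.07, -1.069]
ft_force: [0.3, -0.3, 0.6]
grip_width: 0.646
```

Run:
```python
from h import *
p,Rt=tool();im=manip.grab_frame("wrist");cv2.imwrite("pics/w3.png",im);np.save("w3.npy",np.c_[p,Rt]);go(.434,.256,.02,10.5)
```

```text
shift mm [-81.3 152.7 -23.2] turn y 0.3 rows 4.2
```

View pics/w3.png

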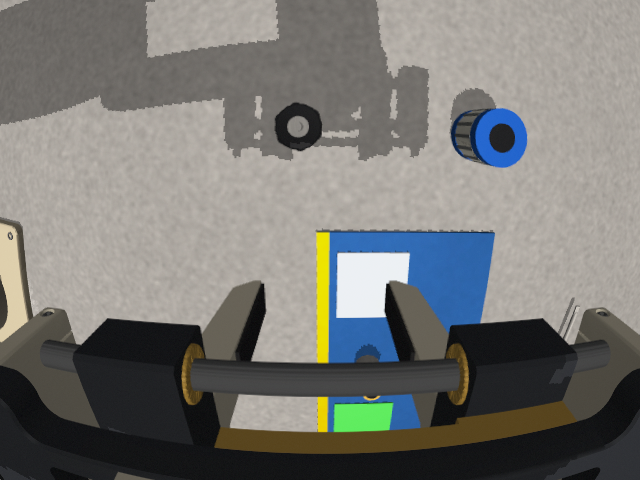

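The wrist view shows the knob at about (298,126.5) and the filter top at about (500.5,138); the coupling stands between the pads.

Run:
```python
from h import *
w=np.load("w3.npy");print(wristray((298,126.5),.026,w[:,0],w[:,1:]),wristray((500.5,138),.06,w[:,0],w[:,1:]));go(.434,.256,.1,10.5)
```

```text
[0.434412   0.25946145 0.026     ] [0.59511393 0.2870173  0.06      ]
shift mm [-81.3  72.7 -23.2] turn y 0.3 rows 2.7
```

>>> servo_tool --pt "-0.04 0.02 -0.012 0 0 0 0.06" --pt "-0.075 0.04 -0.02 0 0 0 0.06" --pt "-0.087 0.07 -0.024 0 0 0 0.06" --pt "-0.087 0.1 -0.024 0 0 0 0.06" --pt "-0.087 0.135 -0.024 0 0 0 0.06" --pt "-0.087 0.155 -0.024 0 0 0 0.06" --pt "-0.087 0.165 -0.024 0 0 0 0.06" --pt "-0.087 0.165 -0.024 0 0 0 0.06" --pt "-0.087 0.165 -0.024 0 0 0 0.06"

```text
time: 5.97
ee_pos: [0.4339, 0.2575, 0.0063]
tcp_rot: [-1.291, 1.074, -1.073]
ft_force: [-0.4, -0.2, 1.0]
grip_width: 0.645
```

>>> servo_tool --pt "0 0 0 0 0 0 0" --pt "0 0 0 0 0 0 0" --pt "0 0 0 0 0 0 0" --pt "0 0 0 0 0 0 0" --pt "0 0 0 0 0 0 0"

```text
time: 6.38
ee_pos: [0.4346, 0.2585, 0.0075]
tcp_rot: [-1.288, 1.072, -1.074]
ft_force: [-0.4, -0.8, 6.8]
grip_width: 0.426
```

Run:
```python
from h import *
print(tool()[0]);go(.6441,-.0506,.12,10.5)
```

```text
[0.43456938 0.25845361 0.00752955]
shift mm [ 342.1 -112.5  149.6] turn y 0.0 rows 9.4
```

>>> servo_tool --pt "0 -0.04 0 0 0 0 0" --pt "0 -0.08 0 0 0 0 0" --pt "0.02 -0.105 0.008 0 0 0 0" --pt "0.055 -0.113 0.024 0 0 0 0" --pt "0.092 -0.113 0.04 0 0 0 0" --pt "0.13 -0.113 0.057 0 0 0 0" --pt "0.168 -0.113 0.073 0 0 0 0" --pt "0.206 -0.113 0.09 0 0 0 0" --pt "0.244 -0.113 0.107 0 0 0 0" --pt "0.28 -0.113 0.123 0 0 0 0" --pt "0.315 -0.113 0.138 0 0 0 0" --pt "0.342 -0.113 0.15 0 0 0 0"

```text
time: 7.38
ee_pos: [0.6444, -0.0538, 0.1191]
tcp_rot: [-1.29, 1.073, -1.074]
ft_force: [-0.2, 0.4, -0.6]
grip_width: 0.424
```

>>> servo_tool --pt "0 0 0 0 0 0 0" --pt "0 0.03 0 0 0 0 0" --pt "0 0.06 0 0 0 0 0" --pt "0 0.085 0 0 0 0 0" --pt "0 0.1 0 0 0 0 0" --pt "0 0.1 0 0 0 0 0" --pt "0 0.1 0 0 0 0 0"

```text
time: 7.97
ee_pos: [0.6426, -0.0505, 0.0187]
tcp_rot: [-1.292, 1.074, -1.072]
ft_force: [-0.1, 0.5, -0.0]
grip_width: 0.427
```

Run:
```python
from h import *
print(tool()[0]);go(.6441,-.0506,.012,10.5)
```

```text
[ 0.64264025 -0.05048927  0.01868923]
shift mm [0.4 6.7 1.4] turn y 0.0 rows 0.2
```

>>> servo_tool --pt "0 0.005 0.001 0 0 0 0" --pt "0 0.0065 0.001 0 0 0 0" --pt "0 0.0065 0.001 0 0 0 0" --pt "0 0.0065 0.001 0 0 0 0.06" --pt "0 0.0065 0.001 0 0 0 0.06" --pt "0 0.0065 0.001 0 0 0 0.06" --pt "0 0.0065 0.001 0 0 0 0.06" --pt "0 -0.03 0.001 0 0 0 0.06" --pt "0 -0.07 0.001 0 0 0 0.06" --pt "0 -0.11 0.001 0 0 0 0.07" --pt "0 -0.15 0.001 0 0 0 0.07"

```text
time: 8.88
ee_pos: [0.6438, -0.0506, 0.1707]
tcp_rot: [-1.291, 1.073, -1.073]
ft_force: [0.6, 0.7, -0.2]
grip_width: 0.732
```

>>> servo_tool --pt "-0.028 0 0.001 0 7.1 0 0.07" --pt "-0.057 0 0.002 0 14.2 0 0.07" --pt "-0.085 0 0.003 0 21.3 0 0.07" --pt "-0.113 0 0.004 0 28.4 0 0.07" --pt "-0.142 0 0.005 0 35.5 0 0.07" --pt "-0.17 0 0.006 0 42.6 0 0.07" --pt "-0.198 0 0.007 0 49.7 0 0.07" --pt "-0.227 0 0.008 0 56.8 0 0.07" --pt "-0.255 0 0.01 0 63.9 0 0.07" --pt "-0.283 0 0.012 0 71 0 0.07" --pt "-0.312 0 0.013 0 78.1 0 0.07" --pt "-0.34 0 0.014 0 85.2 0 0.07"

```text
time: 9.88
ee_pos: [0.5957, 0.2876, 0.1693]
tcp_rot: [-0.273, 2.082, -2.082]
ft_force: [0.1, 0.2, 0.5]
grip_width: 0.752
```

>>> servo_tool --pt "0 0 0 0 4.8 0 0.07" --pt "0 0.02 0 0 4.8 0 0.07" --pt "0 0.04 0 0 4.8 0 0.07" --pt "0 0.04 0 0 4.8 0 0.07"

```text
time: 10.22
ee_pos: [0.5934, 0.2855, 0.1245]
tcp_rot: [-0.203, 2.126, -2.13]
ft_force: [-0.8, -0.3, -2.8]
grip_width: 0.752
```

Run:
```python
from h import *
p,Rt=tool();print(p);go(.5957,.2865,.022,-79.5)
im=manip.grab_frame("wrist");cv2.imwrite("pics/w4.png",im);np.save("w4.npy",np.c_[p,Rt]);cv2.imwrite("pics/top4.png",manip.grab_frame("top"))
```

```text
[0.59341709 0.28554763 0.12445632]
shift mm [ -2.4 102.5  -0.5] turn y 0.0 rows 2.5
```

View pics/w4.png

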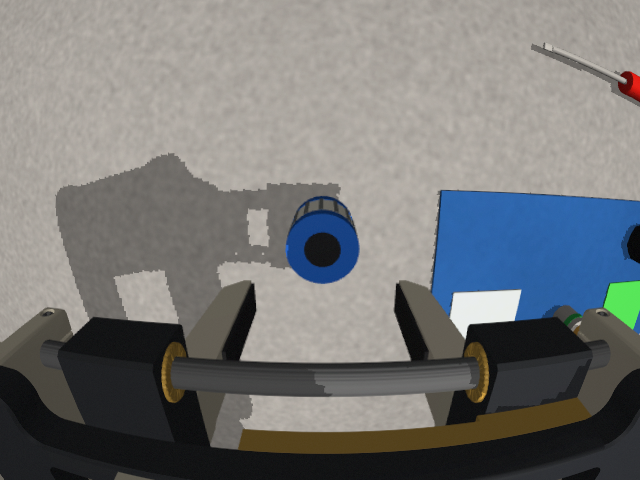

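The filter top is at about (322,248), centred between the fingers.

Run:
```python
from h import *
w=np.load("w4.npy");c=wristray((322,248),.06,w[:,0],w[:,1:]);print(c);go(c[0],c[1],.022,-79.5)
print("carry");go(.5654,-.0652,.15,-79.5,p=(c[0],c[1],.15),y0=-79.5)
```

```text
[0.59719989 0.28783465 0.06      ]
shift mm [ -2.4 106.3  -1.6] turn y 0.0 rows 2.5
carry
shift mm [ 95.6  -0.  341.3] turn y -0.0 rows 8.5
```

>>> servo_tool --pt "-0.0025 0.035 -0.001 0 0 0 0.07" --pt "-0.0025 0.07 -0.001 0 0 0 0.07" --pt "-0.0025 0.095 -0.001 0 0 0 0.07" --pt "-0.0025 0.107 -0.001 0 0 0 0.07" --pt "-0.0025 0.107 -0.001 0 0 0 0.07" --pt "-0.0025 0.107 -0.001 0 0 0 0.07" --pt "-0.0025 0.107 -0.001 0 0 0 0" --pt "-0.0025 0.107 -0.001 0 0 0 0" --pt "-0.0025 0.107 -0.001 0 0 0 0" --pt "-0.0025 0.107 -0.001 0 0 0 0" --pt "-0.0025 0.107 -0.001 0 0 0 0" --force 25

```text
time: 11.23
ee_pos: [0.5993, 0.288, 0.0238]
tcp_rot: [-0.193, 2.125, -2.123]
ft_force: [-0.8, -0.4, 6.4]
grip_width: 0.514
```

Run:
```python
from h import *
print(tool()[0]);go(.5654,-.0652,.15,-79.5)
```

```text
[0.59934891 0.28803065 0.02382876]
shift mm [  97.8 -126.2  341.1] turn y 0.0 rows 9.0
```

>>> servo_tool --pt "0 -0.04 0 0 0 0 0" --pt "0 -0.08 0 0 0 0 0" --pt "0.006 -0.11 0.02 0 0 0 0" --pt "0.015 -0.126 0.052 0 0 0 0" --pt "0.026 -0.126 0.09 0 0 0 0" --pt "0.037 -0.126 0.128 0 0 0 0" --pt "0.048 -0.126 0.166 0 0 0 0" --pt "0.059 -0.126 0.204 0 0 0 0" --pt "0.07 -0.126 0.242 0 0 0 0" --pt "0.081 -0.126 0.28 0 0 0 0" --pt "0.09 -0.126 0.315 0 0 0 0" --pt "0.098 -0.126 0.341 0 0 0 0"

```text
time: 12.23
ee_pos: [0.5635, -0.0685, 0.1483]
tcp_rot: [-0.194, 2.125, -2.127]
ft_force: [1.0, -0.9, -1.4]
grip_width: 0.513
```

>>> servo_tool --pt "0 0 0 0 0 0 0" --pt "0 0.03 0 0 0 0 0" --pt "0 0.06 0 0 0 0 0" --pt "0 0.09 0 0 0 0 0" --pt "0 0.11 0 0 0 0 0" --pt "0 0.11 0 0 0 0 0" --pt "0 0.11 0 0 0 0 0" --pt "0 0.11 0 0 0 0 0"

```text
time: 12.9
ee_pos: [0.5653, -0.0654, 0.0398]
tcp_rot: [-0.194, 2.124, -2.125]
ft_force: [0.7, 0.3, -0.7]
grip_width: 0.509
```

Run:
```python
from h import *
print(tool()[0]);go(.5654,-.0652,.0303,-79.5)
```

```text
[ 0.5652958  -0.06539129  0.039759  ]
shift mm [-0.1  9.5 -0.2] turn y 0.0 rows 0.2
```

>>> servo_tool --pt "0 0.006 0 0 0 0 0" --pt "0 0.009 0 0 0 0 0" --pt "0 0.009 0 0 0 0 0" --pt "0 0.009 0 0 0 0 0.066" --pt "0 0.009 0 0 0 0 0.066" --pt "0 0.009 0 0 0 0 0.066" --pt "0 0.009 0 0 0 0 0.066" --pt "0 -0.02 0 0 0 0 0.066" --pt "0 -0.06 0 0 0 0 0.066" --pt "0 -0.1 0 0 0 0 0.066" --pt "0 -0.14 0 0 0 0 0.07" --pt "0 -0.14 0 0 0 0 0.07"

```text
time: 13.9
ee_pos: [0.5691, -0.0665, 0.1886]
tcp_rot: [-0.18, 2.114, -2.123]
ft_force: [1.2, -0.0, 1.5]
grip_width: 0.751
```

>>> servo_tool --pt "0.017 0 0.018 0 -7 0 0.075" --pt "0.033 0 0.035 0 -14 0 0.075" --pt "0.05 0 0.053 0 -21 0 0.075" --pt "0.067 0 0.071 0 -28 0 0.075" --pt "0.083 0 0.088 0 -35 0 0.075" --pt "0.1 0 0.106 0 -42 0 0.075" --pt "0.117 0 0.124 0 -49 0 0.075" --pt "0.133 0 0.141 0 -56 0 0.075" --pt "0.15 0 0.159 0 -62 0 0.075" --pt "0.1645 0 0.175 0 -66.3 0 0.075" --pt "0.1645 0 0.175 0 -66.3 0 0.075" --pt "0.1645 0 0.175 0 -66.3 0 0.075"

```text
time: 14.9
ee_pos: [0.434, -0.2683, 0.1781]
tcp_rot: [-1.089, 1.379, -1.379]
ft_force: [-0.0, -0.3, 0.1]
grip_width: 0.805
```

Run:
```python
from h import *
p,Rt=tool();print(p);go(.4353,-.2672,.01,-13.2)
im=manip.grab_frame("wrist");cv2.imwrite("pics/w5.png",im);np.save("w5.npy",np.c_[p,Rt])
```

```text
[ 0.4339555  -0.26828106  0.17806437]
shift mm [ -1.4 168.1   1.1] turn y -0.2 rows 4.0
```

View pics/w5.png

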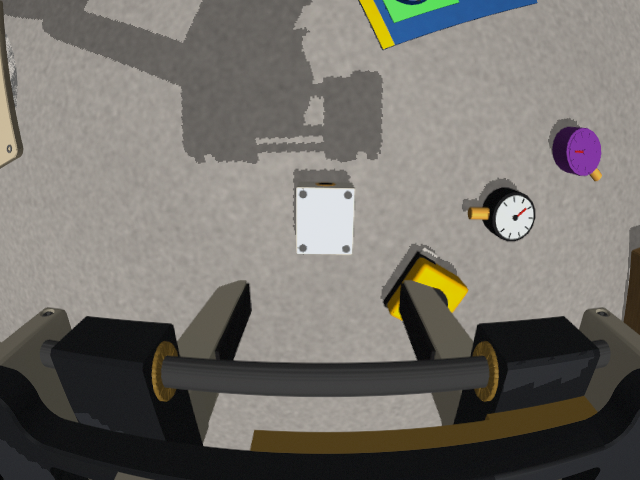

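The block is square to the jaws, with its centre at about (324.8,221); the gauge dial is at about (514.5,216) and the tape is clear of the fingers.

Run:
```python
from h import *
w=np.load("w5.npy");C=[wristray(q,.035,w[:,0],w[:,1:]) for q in((296,188),(354,188),(352,254),(297,254))];c=np.mean(C,0);print(c,np.degrees(np.arctan2(*(C[0]-C[3])[[1,0]])),np.degrees(np.arctan2(*(C[1]-C[0])[[1,0]])))
print("gauge",wristray((514.5,216),.028,w[:,0],w[:,1:]))
go(c[0],c[1],.012,-13.2)
print("carry");go(.5307,.1218,.15,10.45,p=(c[0],c[1],.15),y0=-13.2)
```

```text
[ 0.43465715 -0.26670971  0.035     ] 76.31495505344469 -13.387073357546756
gauge [ 0.61267095 -0.30370996  0.028     ]
shift mm [ -0.9 166.1   0. ] turn y -0.2 rows 4.0
carry
shift mm [-400.2   -0.     4.8] turn y -23.7 rows 9.6
```

>>> servo_tool --pt "-0.001 0.04 0 0 0 0 0.075" --pt "-0.001 0.08 0 0 0 0 0.075" --pt "-0.001 0.12 0 0 0 0 0.075" --pt "-0.001 0.15 0 0 0 0 0.075" --pt "-0.001 0.166 0 0 0 0 0.075" --pt "-0.001 0.166 0 0 0 0 0.075" --pt "-0.001 0.166 0 0 0 0 0" --pt "-0.001 0.166 0 0 0 0 0" --pt "-0.001 0.166 0 0 0 0 0" --pt "-0.001 0.166 0 0 0 0 0" --pt "-0.001 0.166 0 0 0 0 0" --pt "-0.001 0.166 0 0 0 0 0" --force 40

```text
time: 15.95
ee_pos: [0.4357, -0.2674, 0.0139]
tcp_rot: [-1.091, 1.374, -1.379]
ft_force: [-1.8, 1.5, 6.3]
grip_width: 0.535
```

>>> servo_tool --pt "-0.001 -0.04 0 0 0 0 0" --pt "-0.001 -0.08 0 0 0 0 0" --pt "-0.001 -0.12 0 0 0 0 0" --pt "-0.001 -0.13 0 0 0 0 0" --pt "-0.001 -0.13 0 0 0 0 0"

```text
time: 16.37
ee_pos: [0.4374, -0.2676, 0.1472]
tcp_rot: [-1.089, 1.369, -1.384]
ft_force: [0.9, -0.8, -2.6]
grip_width: 0.537
```

Run:
```python
from h import *
print(tool()[0]);go(.5307,.1218,.14,10.45)
```

```text
[ 0.43743241 -0.26763736  0.14717562]
shift mm [-400.4    7.2    1.9] turn y -23.6 rows 9.6
```

>>> servo_tool --pt "-0.03 0 0 0 -2 0 0" --pt "-0.068 0 0 0 -4 0 0" --pt "-0.106 0 0 0 -6 0 0" --pt "-0.144 0 0 0 -8 0 0" --pt "-0.182 0 0 0 -10 0 0" --pt "-0.22 0 0 0 -12 0 0" --pt "-0.258 0 0.001 0 -15 0 0" --pt "-0.296 0 0.001 0 -18 0 0" --pt "-0.334 0 0.002 0 -21 0 0" --pt "-0.37 0 0.002 0 -23 0 0" --pt "-0.39 0 0.002 0 -23.6 0 0" --pt "-0.4 0 0.002 0 -23.6 0 0"

```text
time: 17.37
ee_pos: [0.5267, 0.126, 0.1394]
tcp_rot: [-1.293, 1.075, -1.07]
ft_force: [0.0, -0.9, -2.6]
grip_width: 0.537
```

>>> servo_tool --pt "0 0 0 0 0 0 0" --pt "0 0.03 0 0 0 0 0" --pt "0 0.06 0 0 0 0 0" --pt "0 0.09 0 0 0 0 0" --pt "0 0.11 0 0 0 0 0" --pt "0 0.11 0 0 0 0 0" --pt "0 0.11 0 0 0 0 0" --pt "0 0.11 0 0 0 0 0"

```text
time: 18.03
ee_pos: [0.5287, 0.1225, 0.0332]
tcp_rot: [-1.289, 1.074, -1.076]
ft_force: [0.5, -0.2, -2.7]
grip_width: 0.534
```

Run:
```python
from h import *
print(tool()[0]);go(.5307,.1218,.0205,10.45)
```

```text
[0.52867711 0.12247481 0.03316851]
shift mm [ 1.  12.7  1.9] turn y -0.1 rows 0.3
```

>>> servo_tool --pt "0.001 0.008 0.002 0 0 0 0" --pt "0.001 0.012 0.002 0 0 0 0" --pt "0.001 0.0125 0.002 0 0 0 0" --pt "0.001 0.0125 0.002 0 0 0 0" --pt "0.001 0.0125 0.002 0 0 0 0.07" --pt "0.001 0.0125 0.002 0 0 0 0.07" --pt "0.001 0.0125 0.002 0 0 0 0.07" --pt "0.001 -0.02 0.002 0 0 0 0.07" --pt "0.001 -0.06 0.002 0 0 0 0.07" --pt "0.001 -0.1 0.002 0 0 0 0.07" --pt "0.001 -0.135 0.002 0 0 0 0.07" --pt "0.001 -0.135 0.002 0 0 0 0.07"

```text
time: 19.03
ee_pos: [0.535, 0.1235, 0.1768]
tcp_rot: [-1.279, 1.065, -1.08]
ft_force: [1.7, 1.0, 0.8]
grip_width: 0.753
```

>>> servo_tool --pt "0.036 0 0 0 -5.5 0 0.075" --pt "0.072 0 0 0 -11 0 0.075" --pt "0.108 0 0.001 0 -16.5 0 0.075" --pt "0.144 0 0.001 0 -22 0 0.075" --pt "0.18 0 0.001 0 -27.5 0 0.075" --pt "0.216 0 0.001 0 -33 0 0.075" --pt "0.252 0 0.002 0 -38.5 0 0.075" --pt "0.288 0 0.002 0 -44 0 0.075" --pt "0.324 0 0.003 0 -49.5 0 0.075" --pt "0.36 0 0.003 0 -55 0 0.075" --pt "0.396 0 0.004 0 -60.5 0 0.075" --pt "0.432 0 0.004 0 -66.2 0 0.075"

```text
time: 20.03
ee_pos: [0.6124, -0.3032, 0.1671]
tcp_rot: [-1.563, 0.179, -0.18]
ft_force: [0.6, 0.0, -0.2]
grip_width: 0.807
```

>>> servo_tool --pt "0 0 0 0 0 0 0.075" --pt "0 0 0 0 0 0 0.075" --pt "0 0 0 0 0 0 0.075"

```text
time: 20.28
ee_pos: [0.6121, -0.3011, 0.1667]
tcp_rot: [-1.562, 0.185, -0.184]
ft_force: [0.7, -0.3, -0.0]
grip_width: 0.803
```

Run:
```python
from h import *
p,Rt=tool();print(p);go(.6126,-.3048,.007,76.7)
im=manip.grab_frame("wrist");cv2.imwrite("pics/w6.png",im);np.save("w6.npy",np.c_[p,Rt])
t=manip.grab_frame("top");cv2.imwrite("pics/top6.png",t)
cv2.imwrite("pics/m6.png",np.hstack([cv2.resize(im,(400,300)),cv2.resize(t[180:300,230:390],(400,300),interpolation=cv2.INTER_CUBIC)]))
```

```text
[ 0.61206008 -0.30112327  0.16668861]
shift mm [  1.4 159.7  -3.4] turn y -0.2 rows 3.8
```

View pics/m6.png

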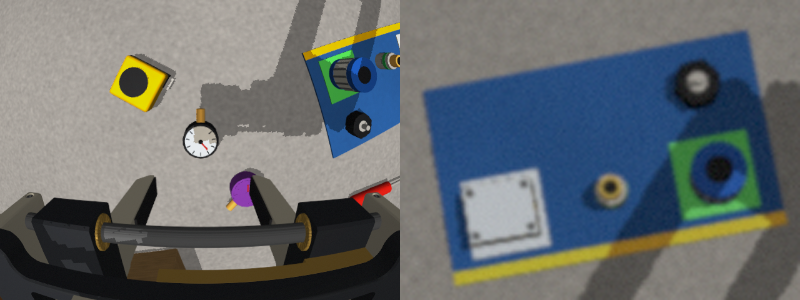

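The block, coupling, filter and knob all stand on the board. The gauge dial is at about (321,224) in the full wrist frame, with the stem straight up in the image, perpendicular to the jaws. The purple decoy is close to one finger, so I check that clearance.

Run:
```python
from h import *
w=np.load("w6.npy");im=cv2.imread("pics/w6.png")
m=(im.min(2)>130);m2=np.zeros_like(m);m2[195:255,290:352]=1
a,rc=max(rects(m&m2));print(rc)
c=wristray(rc[0],.028,w[:,0],w[:,1:]);print(c);go(c[0],c[1],.007,76.7)
pu=wristray((243*1.6,188*1.6),.028,w[:,0],w[:,1:]);z=w[:,3];x=w[:,1];print("purple",pu,"along jaw",(pu-c)@z,"across",(pu-c)@x)
# block on pad check
t=cv2.imread("pics/top6.png");cr=cv2.resize(t[232:292,245:305],None,fx=10,fy=10,interpolation=cv2.INTER_CUBIC);cv2.imwrite("pics/blk.png",cr)
```

```text
((320.5, 226.0), (49.0, 48.0), 0.0)
[ 0.61228309 -0.30479455  0.028     ]
shift mm [  1.  160.3  -4.5] turn y -0.1 rows 3.8
purple [ 0.69623396 -0.26040601  0.028     ] along jaw 0.06273416026105351 across 0.07129176044180591
```

View pics/blk.png

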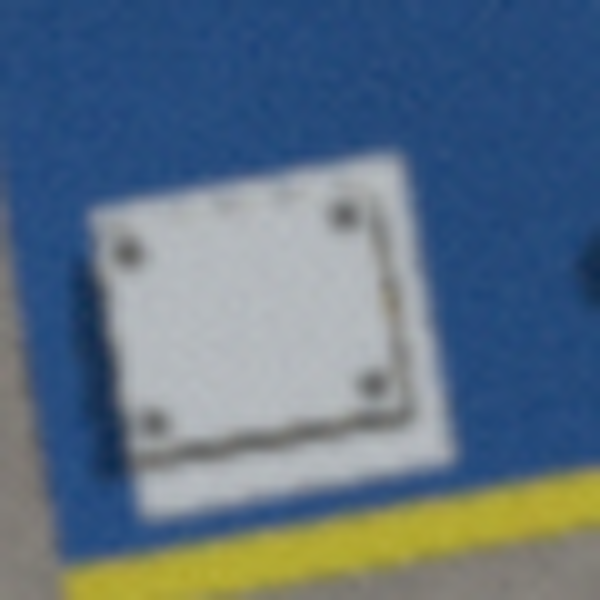

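The block's dots average (249,318) in this crop, which is top-camera pixel (269.4,263.3) at z = 41 mm. It sits square on the pad.

Run:
```python
from h import *
def px(u,v): return (245+(u+.5)/10-.5,232+(v+.5)/10-.5)
c=topray(px(249.3,317.8),.041);a=topray(px(345,213),.041)-topray(px(127,250),.041);print(c,np.degrees(np.arctan2(a[1],a[0])))
P=[topray(px(*q),.006) for q in((90,210),(402,150),(452,460),(145,518))];print("pad",np.mean(P,0))
```

```text
[0.53103991 0.12233296 0.041     ] -80.44604030574595
pad [0.53131352 0.12099835 0.006     ]
```

>>> servo_tool --pt "0.001 0.04 -0.0045 0 0 0 0.075" --pt "0.001 0.08 -0.0045 0 0 0 0.075" --pt "0.001 0.12 -0.0045 0 0 0 0.075" --pt "0.001 0.15 -0.0045 0 0 0 0.075" --pt "0.001 0.16 -0.0045 0 0 0 0.075" --pt "0.001 0.16 -0.0045 0 0 0 0.075" --pt "0.001 0.16 -0.0045 0 0 0 0" --pt "0.001 0.16 -0.0045 0 0 0 0" --pt "0.001 0.16 -0.0045 0 0 0 0" --pt "0.001 0.16 -0.0045 0 0 0 0" --pt "0.001 0.16 -0.0045 0 0 0 0" --pt "0.001 0.16 -0.0045 0 0 0 0" --force 25

```text
time: 21.38
ee_pos: [0.6135, -0.3067, 0.0095]
tcp_rot: [-1.564, 0.181, -0.186]
ft_force: [-1.3, 1.1, 6.4]
grip_width: 0.534
```

>>> servo_tool --pt "0 -0.04 0 0 0 0 0" --pt "0 -0.08 0 0 0 0 0" --pt "0 -0.12 0 0 0 0 0" --pt "0 -0.16 0 0 0 0 0" --pt "0 -0.16 0 0 0 0 0" --pt "0 -0.16 0 0 0 0 0"

```text
time: 21.88
ee_pos: [0.6144, -0.3075, 0.1724]
tcp_rot: [-1.566, 0.178, -0.19]
ft_force: [-0.2, 0.6, -2.2]
grip_width: 0.535
```

Run:
```python
from h import *
print(tool()[0]);go(.531,.122,.16,10.45);go(.531,.122,.16,76.7)
```

```text
[ 0.61440862 -0.30753557  0.17242456]
shift mm [-180.6   12.4  398.5] turn y 66.2 rows 10.5
shift mm [-180.6   12.4  398.5] turn y -0.1 rows 10.5
```

>>> servo_tool --pt "-0.012 0 0.027 0 0 0 0" --pt "-0.029 0 0.063 0 0 0 0" --pt "-0.045 0 0.1 0 0 0 0" --pt "-0.062 0 0.137 0 0 0 0" --pt "-0.079 0 0.174 0 0 0 0" --pt "-0.096 0 0.211 0 0 0 0" --pt "-0.113 0 0.248 0 0 0 0" --pt "-0.129 0 0.285 0 0 0 0" --pt "-0.146 0 0.322 0 0 0 0" --pt "-0.162 0 0.358 0 0 0 0" --pt "-0.174 0 0.384 0 0 0 0" --pt "-0.1805 0 0.3985 0 0 0 0"

```text
time: 22.88
ee_pos: [0.5265, 0.1265, 0.1652]
tcp_rot: [-1.563, 0.184, -0.179]
ft_force: [-0.0, -0.8, -1.5]
grip_width: 0.531
```

>>> servo_tool --pt "0 0 0 0 0 0 0" --pt "0 0.03 0 0 0 0 0" --pt "0 0.06 0 0 0 0 0" --pt "0 0.09 0 0 0 0 0" --pt "0 0.105 0 0 0 0 0" --pt "0 0.105 0 0 0 0 0" --pt "0 0.105 0 0 0 0 0" --pt "0 0.105 0 0 0 0 0"

```text
time: 23.55
ee_pos: [0.5294, 0.1229, 0.0629]
tcp_rot: [-1.563, 0.183, -0.184]
ft_force: [0.3, 0.2, -0.9]
grip_width: 0.528
```

Run:
```python
from h import *
print(tool()[0]);go(.531,.122,.0505,76.7)
```

```text
[0.52938666 0.12290587 0.06293315]
shift mm [ 1.8 12.4 -0.5] turn y -0.1 rows 0.3
```

>>> servo_tool --pt "0.0015 0.007 -0.0005 0 0 0 0" --pt "0.0015 0.011 -0.0005 0 0 0 0" --pt "0.0015 0.012 -0.0005 0 0 0 0" --pt "0.0015 0.012 -0.0005 0 0 0 0"

```text
time: 23.88
ee_pos: [0.5305, 0.1225, 0.0506]
tcp_rot: [-1.563, 0.183, -0.184]
ft_force: [0.3, -0.4, -0.4]
grip_width: 0.534
```

>>> servo_tool --pt "0 0.0005 0 0 0 0 0" --pt "0 0.0005 0 0 0 0 0.065" --pt "0 0.0005 0 0 0 0 0.065" --pt "0 0.0005 0 0 0 0 0.065" --pt "0 0.0005 0 0 0 0 0.065" --pt "0 -0.02 0 0 0 0 0.065" --pt "0 -0.06 0 0 0 0 0.065" --pt "0 -0.1 0 0 0 0 0.065" --pt "0 -0.14 0 0 0 0 0.065" --pt "0 -0.17 0.02 0 0 0 0.065" --pt "0 -0.18 0.06 0 0 0 0.065" --pt "0 -0.18 0.1 0 0 0 0.065"

```text
time: 24.88
ee_pos: [0.556, 0.2208, 0.2359]
tcp_rot: [-1.559, 0.179, -0.192]
ft_force: [0.3, -0.2, -0.1]
grip_width: 0.698
```

>>> servo_tool --pt "0 0 0.04 0 0 0 0.065" --pt "0 0 0.08 0 0 0 0.065" --pt "0 0 0.12 0 0 0 0.065" --pt "0 0 0.16 0 0 0 0.065" --pt "0 0 0.18 0 0 0 0.065" --pt "0 0 0.18 0 0 0 0.065" --pt "0 0 0.18 0 0 0 0.065"

```text
time: 25.47
ee_pos: [0.5945, 0.396, 0.2289]
tcp_rot: [-1.564, 0.183, -0.181]
ft_force: [-0.1, 0.0, 0.1]
grip_width: 0.699
```

Run:
```python
from h import *
t=manip.grab_frame("top");s=manip.grab_frame("side");cv2.imwrite("pics/top7.png",t);cv2.imwrite("pics/side7.png",s)
A=cv2.resize(t[188:298,235:390],(800,568),interpolation=cv2.INTER_CUBIC);cv2.imwrite("pics/fin.png",A)
cv2.imwrite("pics/fin2.png",cv2.resize(s[140:340,200:440],(720,600),interpolation=cv2.INTER_CUBIC))
```

```text
(no output)
```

View pics/fin.png

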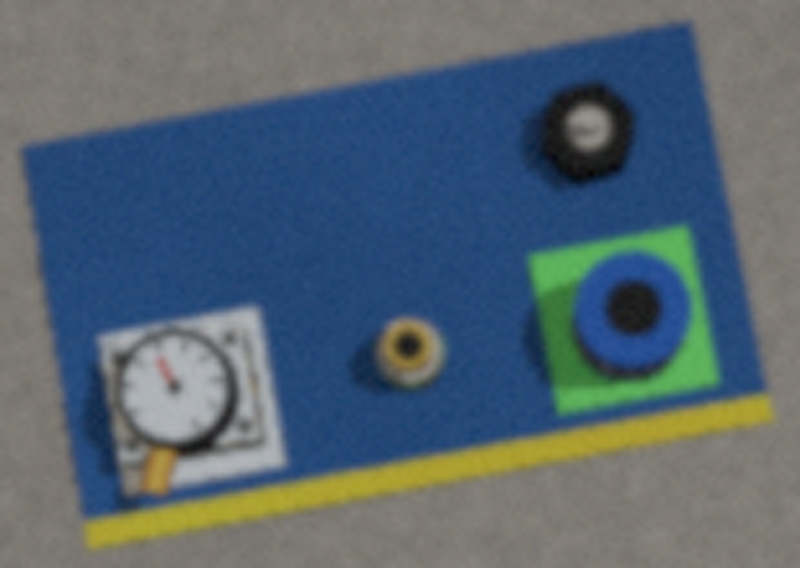

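View pics/fin2.png

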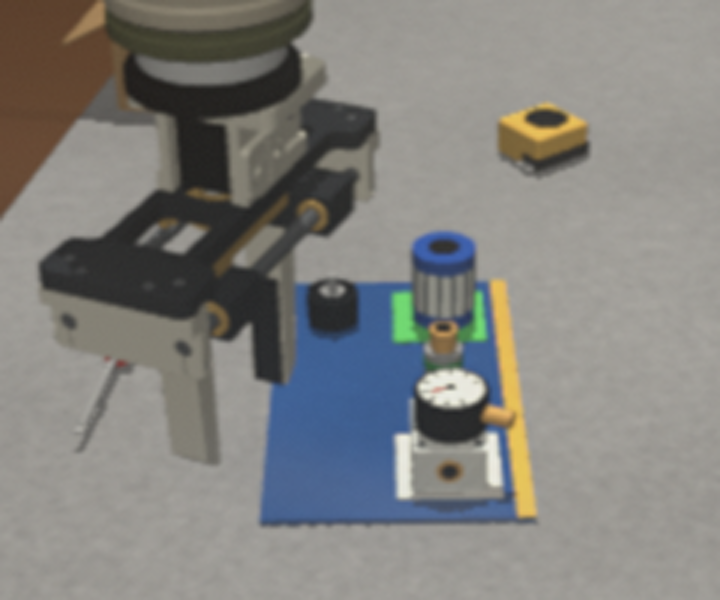

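The parts stand upright in place: dial at about (176,387), coupling top (408,346), filter top (633,309) and knob (588,132). The tape and screwdriver look undisturbed. Next I check the positions numerically.

Run:
```python
from h import *
f=800/155
T=lambda u,v,z: topray((235+(u+.5)/f-.5,188+(v+.5)/f-.5),z)[:2]
yaw=np.radians(10.45);X=np.array([np.cos(yaw),np.sin(yaw)]);Y=np.array([-X[1],X[0]])
wh=np.array([.5309,.1215]);gr=np.array([.5654,-.0652])
for n,q,t in(("gauge-block",(176,387,.069),np.array([.531,.1223])),("filter",(633,309,.066),gr),("coupling",(408,346,.054),(wh+gr)/2),("knob",(588,133,.030),gr+.08*X)):
    d=T(*q)-t;print(n,T(*q).round(4),"err board mm",(np.array([d@X,d@Y])*1000).round(1))
a=cv2.imread("pics/top0.png").astype(int);b=cv2.imread("pics/top7.png").astype(int)
d=abs(a-b).max(2);print("tape diff",d[250:292,475:518].max(),"screwdriver diff",d[140:160,262:358].max())
```

```text
gauge-block [0.5295 0.121 ] err board mm [-1.7 -1.1]
filter [ 0.5618 -0.0673] err board mm [-3.9 -1.4]
coupling [0.5482 0.0259] err board mm [-0.4 -2.2]
knob [ 0.643  -0.0503] err board mm [-1.   0.6]
tape diff 13 screwdriver diff 17
```

All within tolerance, and the bystanders haven't moved, so I hand in.

```bash
python3 -c "
from plant import manip
print(manip.hand_in(), manip.get_obs()['time'])"
```

```text
the job is handed in; nothing more can be done
the job is handed in; nothing more can be done
```

The kit is set out on the board and the job is handed in, at about 26 s of the 118 s allowed. `hand_in` gives no verdict, so what follows is my own last check from the top and side cameras.

| Part | Measured offset from its target | Limit |
|---|---|---|
| Valve block on white pad | about 1 mm, square within about 1° | 12 mm, 0.2 rad |
| Gauge on block, dial up | about 2 mm | 12 mm |
| Filter on green pad | about 4 mm | 12 mm |
| Coupling between the pads | about 2 mm | 15 mm each board axis |
| Knob behind the filter | about 1 mm | 15 mm each board axis |

- **Upright and released:** in the side and top pictures every part stands upright and released, with the arm clear of them.
- **Tape measure and screwdriver:** their areas in the top picture match the first one to within noise, so neither was moved.
- **Accuracy:** the wrist and top cameras disagreed by up to about 3.5 mm on object positions, so read the offsets as good to a few millimetres. No check failed.

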